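# Turn the free-standing volume controller right down until its clutch slips

## Task

Before the speakers are connected, turn the volume controller with the red band and top on its gold knob all the way down, anticlockwise seen from above, until its dial is at the stop (index on the red mark) and the knob then slips on its clutch; let it slip about an eighth of a turn, no more than a quarter, and let go. The controller is light and its knob stiff, so press down on it as you turn: it must not slide or spin on the desk. Leave the black-banded controller and the other things alone.

Things in the scene. Friction and masses are not known exactly. Their poses are not given: they have to be found in the camera images.
- controller: controller to set: matt black box 130 x 130 mm on four rubber feet (54 mm from the axis), flat top 46 mm above the desk; red band (66 mm) at the foot of its gold grip, red top. 0.47 kg, varies. Origin: underside centre, on the knob's axis; z up, front (grey strip) at its -x. White ticks on its top end in a broad red mark at the dial's stop, 150 degrees anticlockwise of +x. Unpressed, turning the knob spins the whole unit
- controller_grip (a point): centre of its round fluted gold grip (56 mm wide, 42 mm tall, from 54 to 96 mm above the desk, red top with white line): on the axis, 75 mm up, 22 mm over the dial disc. Grip it from above at any yaw. It has no up-down play: a push down on the grip reaches the feet. About 18 N (15 to 22) straight down holds the unit still while the grip is turned about the axis
- controller_front (a point): middle of the front upper edge of the red-banded controller's box, 65 mm from the knob's axis towards its own -x, 46 mm above the desk
- dial (a joint): angle of its flat aluminium dial disc (88 mm wide, 47 to 53 mm above the desk, black index line near the rim) against the box, rad: grows anticlockwise seen from above (volume down); hard stop at 2.90, with the index on the red mark; other end at 0; starts between 0.1 and 0.9. It takes 0.28 N m to turn and stays where it is left. It turns with the grip until the stop is reached
- clutch (a joint): angle of the gold grip against the dial disc, rad: 0 at the start (white line in line with the index), grows anticlockwise seen from above. It slips only at 0.38 N m, that is, once the dial is at its stop; then the torque needed rises from 0.28 to 0.38 N m and stays so. It stays where it is left
- spare: a second controller, the same in all sizes but with a black band at the foot of its grip and a black top; leave it alone. Origin: centre of its underside
- spare_index (a point): outer end of the index line on the spare controller's dial, 42 mm from its axis, 53 mm high; it moves if that dial is turned
- remote: black remote control lying flat, 180 x 44 x 18 mm along its x, origin: centre of its underside; between the two controllers
- mug: blue mug, 80 mm across, 95 mm tall, origin: centre of its underside
- spray: contact-cleaner can, yellow band, pale ends, 52 mm across, 170 mm tall, origin: centre of its underside
- driver: red screwdriver lying flat, 190 mm long along its x, origin: under its middle
- puck: turned aluminium isolation foot, 72 mm across, 42 mm tall, origin: centre of its underside
- plug: black twin plug block, 50 x 45 x 22 mm with two gold pins, origin: centre of its underside

How it is judged (in metres and radians):
On the way, in this order (a step that is already met when the one before it is completed fails the run):
1. the dial is turned down to its stop, the clutch not yet slipped (value of joint dial above 2.82 rad and value of joint clutch below 0.3 rad), for 0.05 s.
2. the knob slips on its clutch with the dial at the stop (value of joint dial above 2.82 rad and value of joint clutch above 0.35 rad), for 0.1 s.
At the end, for the whole second after the job is handed in: The red-banded controller's dial is within 0.08 rad of its stop, its knob has slipped on the clutch by 0.35 to 1.75 rad, and the unit stands free, at rest and level, its centre and its front edge within 20 mm of where they began (all of step 2 and value of joint clutch below 1.75 rad and distance of each of controller, controller_front from where it was at the start of the episode below 0.02 m and angle between controller's own z axis and vertical below 0.05 rad and linear speed of controller below 0.02 m/s); the robot touches nothing.
It fails at once if the controller slid or spun on the desk: its centre or front edge went more than 20 mm from its start (distance of any of controller, controller_front from where it was at the start of the episode above 0.02 m).
It fails at once if the clutch was over-run, by more than 1.75 rad (value of joint clutch above 1.75 rad).
It fails at once if the spare controller was moved or its dial turned, by more than 15 mm (distance of any of spare, spare_index from where it was at the start of the episode above 0.015 m).
It fails at once if another thing on the desk was moved by more than 25 mm (distance of any of remote, mug, spray, driver, puck, plug from where it was at the start of the episode above 0.025 m).
It also fails if it takes over 70 s, if anything falls off the work surface, if the arm or the gripper's body presses on something with over 40 N, if the wrist force passes 120 N, or if a joint passes its speed limit or range.

## Robot

A 6-joint arm with a two-finger parallel gripper is mounted at the origin on the work surface. World frame = base frame: x ahead of the robot, y to its left, z up, the work surface at z = 0. Lengths are in mm, angles in rad, forces in N, time in s.
With the tool pointing down it reaches from about 350 to 850 mm from the base axis. Payload 8.1 kg.
Tool frame: the origin (TCP) lies on the front face of the gripper's body, between the roots of the fingers; the fingertips stand 73 mm ahead of it and the grasp point (between the pads) lies 54 mm ahead of it (env.finger_overhang is the y of the fingertips in the tool frame, in mm); y points along the fingers, x is the direction in which the jaws open and shut, and the axes are right-handed (so a half turn about y gives the same grasp; the last joint's range is limited). The gripper opens to 85 mm and grips with 20 to 120 N. Pads are 22 mm wide; open, the fingers measure 114 mm over their backs; the gripper's body (76 mm by 85 mm) begins 54 mm behind the grasp point. The pads swing forward as they close: fully open they stand 13 mm farther back than shut.
Start: joints at [1.099, 0.13, 1.488, -0, 1.523, -0.085], TCP at [226.316, 555.686, 303.892] pointing down, gripper open.
Joint ranges: [-2.96, 2.96], [-0.89, 2.26], [0.02, 2.5], [-1.34, 4.48], [0, 2.73], [-2.66, 2.66]. Speed limits (rad/s): [2.39, 2.39, 2.79, 3.14, 3.14, 3.14].

## Interface

Orientations are given as a unit quaternion [x, y, z, w].
In Python, from rig import sensors, viewer, order, env gives the robot as it stands. The module is installed in compiled form; this text tells all that it offers.
- The arm moves only by the shell command python3 -m inch 'ROWS'. ROWS is JSON, a list of rows, each a list of 7 numbers: the shift along the tool's x, y, z in cm, then the turn, a rotation vector about the tool's x, y, z in degrees, then the opening, from 0 (shut) to 1 (fully open). A call has 1 to 10 rows; each row shifts and turns the pose as measured when the row begins, along the tool's axes as they then stand; what a row does not reach is not made up. A row lasts 1/8 s, in which the tool goes at most 62.5 mm and 10.7 degrees, less where a joint would pass 70% of its speed; a pose out of reach is approached as far as the arm can. A call with a gripper value outside its range is refused whole. The fingers move at their own pace and stop on an object; the grip force is fixed at half the most. Time passes only in rows, so rows that do not move let the fingers close. It gives the time, the measured TCP pose, the force and the opening at its end, in the units of the state.
- sensors.sense(): the state, without advancing time (a new reading comes with each control period).
- viewer.get_image(name): name is "side" or "top" or "wrist"; returns a dict with "color" (480x640x3 uint8, blue, green, red), "z_map" (480x640 float32, mm along the optical axis (not along the pixel's ray), 0 where there is no reading), "camera_matrix" (3x3 intrinsics, pixels), "k1" (the pictures are not rectified: a ray, as slopes to the right and down, at radius r is drawn at 1 + k1 r^2 times it, then the intrinsics apply), "pose" (4x4, takes a point from camera to world coordinates); the wrist camera has in their place "T_tool_cam" (4x4, takes a point from camera to tool coordinates, whose origin is the TCP and whose axes are the tool frame's). Camera axes: x right, y up, looking along -z (the intrinsics and any distortion apply to the point x, -y, -z); pixel columns grow to the right and rows downward; lengths in mm; the calibration is good to about 2 mm. A picture is of the moment at which its call begins: read the wrist's pose just before it.
- order.finish_job(): hands the job in, once; it reports no verdict.
The state is a dict: "t": time; "joint_pos": joint angles; "joint_vel": joint speeds; "joint_torque": joint torques, N m; "position": TCP position; "ee_rot": TCP orientation; "contact_force": force on the tool from outside, world axes, zero at the start; "torque": the same for the moment, N m; "width": finger opening in mm.
Only numpy, scipy, OpenCV 4.12 (cv2) and the standard library are available. Lean on these libraries where they do the work, as an engineer would, in place of code of your own. Each camera call takes 0.05 s, during which the arm holds its last target. There are 200 camera calls.

## Working session

There is one attempt and no reset: what is moved stays moved. The work goes in short steps, Python scripts to look and compute and a shell command to move; the robot and the scene stay as the last step left them, time stands still between calls to the robot, and variables do not carry over. Pictures are saved under pics/ and viewed, about 8 in all and at most 12, crops included, and the job is handed in when it is done.

```bash
mkdir -p pics; cat > h.py <<'E'
import numpy as np, cv2
from rig import sensors, viewer, order, env
from scipy.spatial.transform import Rotation as R
def grab(n):
    s=sensors.sense(); im=viewer.get_image(n)
    if n=='wrist':
        T=np.eye(4);T[:3,:3]=R.from_quat(s['ee_rot']).as_matrix();T[:3,3]=s['position']
        im['pose']=T@np.array(im['T_tool_cam'])
    return im
def ray(im,u,v):
    K=np.array(im['camera_matrix']);p=np.array([(u-K[0,2])/K[0,0],(v-K[1,2])/K[1,1]]);q=p.copy()
    for _ in range(20): q=p/(1+im['k1']*(q@q))
    P=np.array(im['pose']);return P[:3,3],P[:3,:3]@np.array([q[0],-q[1],-1.])
def at_z(im,u,v,z):
    o,d=ray(im,u,v);return o+d*(z-o[2])/d[2]
def depth_pt(im,u,v):
    o,d=ray(im,u,v);return o+d*im['z_map'][int(v),int(u)]
E
python3 - <<'E'
from h import *
import pickle
s=sensors.sense();print({k:np.round(v,3) for k,v in s.items()},env.finger_overhang)
for n in ['top','side','wrist']:
    im=grab(n);pickle.dump(im,open(f'{n}0.pkl','wb'));cv2.imwrite(f'pics/{n}0.png',im['color']);print(n,np.round(im['pose'],2).tolist(),im['k1'])
E
```

```text
{'t': np.float64(0.0), 'joint_pos': array([ 1.099,  0.131,  1.489,  0.   ,  1.523, -0.085]), 'joint_vel': array([ 0.002, -0.001,  0.001,  0.   ,  0.   , -0.   ]), 'joint_torque': array([-2.0000e-03, -5.6940e+01, -5.0055e+01, -1.0000e-03,  1.5000e-02,
        0.0000e+00]), 'position': array([226.126, 555.301, 302.84 ]), 'ee_rot': array([ 0.587,  0.394, -0.395, -0.586]), 'contact_force': array([ 0.088, -0.013, -0.813]), 'torque': array([-0.035, -0.04 , -0.013]), 'width': np.float64(85.079)} 72.6
top [[-0.01, 1.0, -0.09, 467.04], [-1.0, -0.01, 0.01, -4.38], [0.01, 0.09, 1.0, 1173.92], [0.0, 0.0, 0.0, 1.0]] -0.009903444562135471
side [[0.88, 0.31, -0.37, 99.04], [-0.48, 0.6, -0.64, -764.66], [0.02, 0.74, 0.67, 905.29], [0.0, 0.0, 0.0, 1.0]] -0.13937534483873185
wrist [[0.38, -0.89, -0.26, 160.64], [0.93, 0.36, 0.11, 582.35], [-0.0, -0.28, 0.96, 372.64], [0.0, 0.0, 0.0, 1.0]] -0.050356744605505495
```

View pics/top0.png

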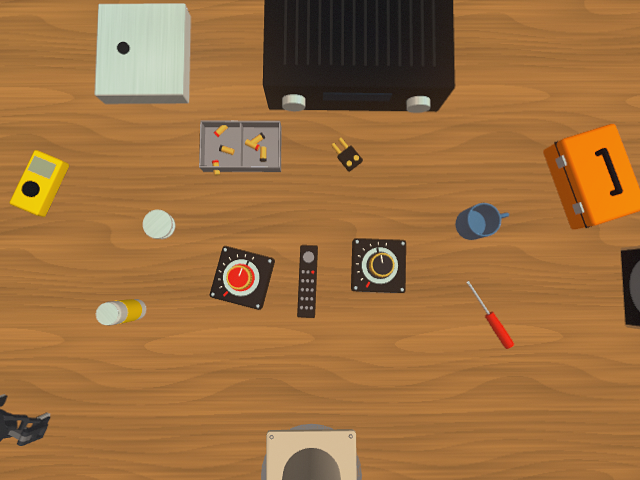

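View pics/side0.png

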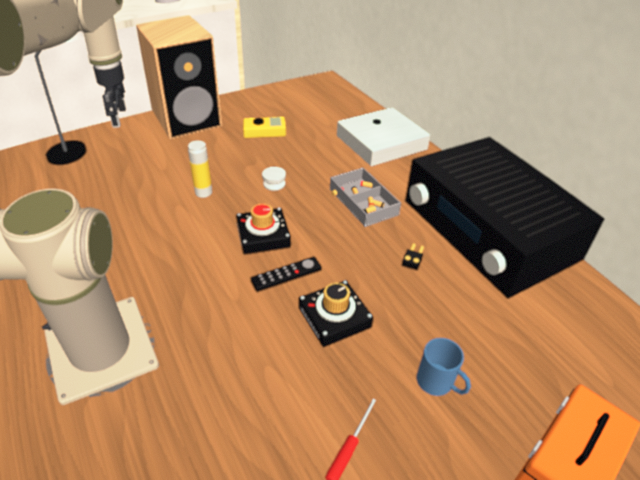

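The top view shows the red-topped controller around px (240,277), the remote at (308,281), the spare at (379,265), the puck at (158,224) and the can at (120,312). In the side view the red top is at about (262,211). Next I'll triangulate it.

```bash
cat > m.py <<'E'
from h import *
def red(im,box):
    hsv=cv2.cvtColor(im['color'],cv2.COLOR_BGR2HSV);m=cv2.inRange(hsv,(0,190,120),(6,255,255))|cv2.inRange(hsv,(174,190,120),(180,255,255))
    k=np.zeros_like(m);x0,y0,x1,y1=box;k[y0:y1,x0:x1]=m[y0:y1,x0:x1]
    n,l,st,c=cv2.connectedComponentsWithStats(k);i=1+np.argmax(st[1:,4]);return c[i],st[i]
def tri(rs):
    A=0;b=0
    for o,d in rs:
        d=d/np.linalg.norm(d);P=np.eye(3)-np.outer(d,d);A=A+P;b=b+P@o
    return np.linalg.solve(A,b)
E
python3 - <<'E'
from m import *
import pickle
t,s=[pickle.load(open(f'{n}0.pkl','rb')) for n in ['top','side']]
ct,a=red(t,(225,262,258,292));cs,b=red(s,(245,200,280,222));print(ct,a,cs,b)
print('tri',tri([ray(t,*ct),ray(s,*cs)]));print('z96',at_z(t,*ct,96),at_z(s,*cs,96), depth_pt(t,*ct))
for p in [(222,246),(274,261),(262,309),(210,295)]: print(at_z(t,*p,46))
c=cv2.resize(t['color'][235:320,195:325],None,fx=6,fy=6,interpolation=2);cv2.imwrite('pics/tc.png',c)
E
```

```text
[237.51041667 277.375     ] [228 268  20  19 288] [259.87628866 209.62886598] [254 205  14  10  97]
tri [477.17692117 167.46979528  96.7740279 ]
z96 [479.35608665 166.58208498  96.        ] [475.42652614 169.50529413  96.        ] [479.36191167 166.6629454   95.49017502]
[556.22865776 212.79574923  46.        ]
[518.9487836   86.37704282  46.        ]
[403.75068207 115.11710218  46.        ]
[438.01692575 240.43269639  46.        ]
```

View pics/tc.png

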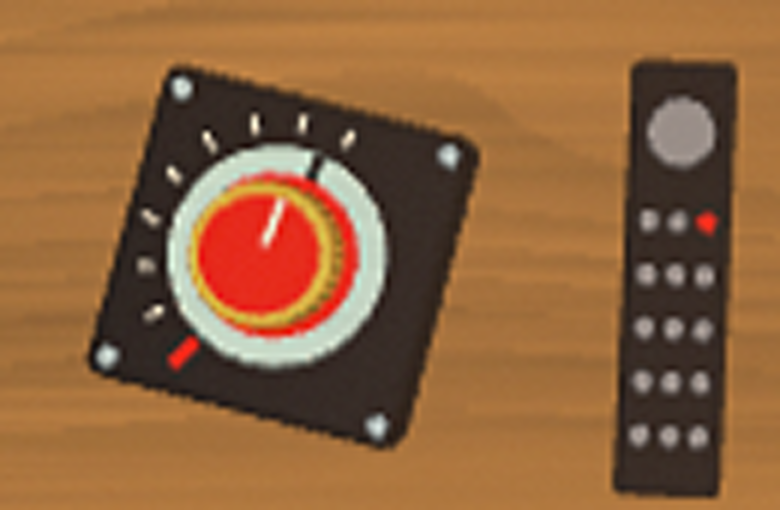

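The knob axis is at about (478,167), with the top at z≈96. In the crop, the index is at (316,167), the dial centre at (277,256) and the red mark at (183,353), so about 160° remain to the stop. I need 160° plus about 45°, all anticlockwise, which one grip can do. Next I'll work out the move to above the knob.

```bash
cat > st.py <<'E'
from h import *
import sys
def st(tx=None,ty=None,tz=None):
    s=sensors.sense();M=R.from_quat(s['ee_rot']).as_matrix();p=s['position']
    print('t',round(float(s['t']),2),'p',p.round(1),'j',s['joint_pos'].round(3),'F',s['contact_force'].round(1),'T',s['torque'].round(2),'w',round(float(s['width']),1))
    print('x',M[:,0].round(3),'y',M[:,1].round(3),'z',M[:,2].round(3),'yaw',np.degrees(np.arctan2(M[1,0],M[0,0])).round(1))
    # tilt correction rotvec in tool axes to make tool y straight down
    c=np.cross(M[:,1],[0,0,-1]);print('tiltfix deg',np.degrees(M.T@c).round(2))
    if tx is not None: print('shift tool cm',(M.T@(np.array([tx,ty,tz])-p)/10).round(2))
if __name__=='__main__': st(*map(float,sys.argv[1:]))
E
python3 st.py 478 167 270
```

```text
t 0.15 p [226.2 555.4 303.1] j [ 1.099  0.131  1.489 -0.     1.523 -0.085] F [ 0.   0.1 -0. ] T [-0.03 -0.04 -0.01] w 85.4
x [ 0.377  0.926 -0.001] y [-0.001 -0.001 -1.   ] z [-0.926  0.377  0.   ] yaw 67.8
tiltfix deg [-0.01  0.   -0.08]
shift tool cm [-26.47   3.34 -37.97]
```

```bash
python3 -m inch '[[-3.3,0.2,-4.7,0,0,0,1],[-3.3,0.2,-4.7,0,0,0,1],[-3.3,0.2,-4.7,0,0,0,1],[-3.3,0.2,-4.7,0,0,0,1],[-3.3,0.2,-4.7,0,0,0,1],[-3.3,0.2,-4.7,0,0,0,1],[-3.3,0.2,-4.7,0,0,0,1]]'; python3 st.py 478 167 270
```

```text
t: 1.02
position: [447.2, 210.4, 286.6]
ee_rot: [0.586, 0.396, -0.398, -0.585]
contact_force: [0.6, 0.1, -0.4]
width: 85.2
t 1.02 p [447.2 210.4 286.6] j [ 0.337 -0.149  1.797 -0.002  1.496 -0.855] F [ 0.6  0.1 -0.4] T [-0.03 -0.03 -0.01] w 85.2
x [ 0.37   0.929 -0.003] y [-0.002 -0.002 -1.   ] z [-0.929  0.37   0.001] yaw 68.3
tiltfix deg [-0.05  0.   -0.17]
shift tool cm [-2.89  1.67 -4.47]
```

```bash
python3 -m inch '[[-2.9,0.8,-4.4,0,0,0,1],[0,0,0,0,10,0,1],[0,0,0,0,10,0,1],[0,0,0,0,10,0,1],[0,0,0,0,10,0,1],[0,0,0,0,10,0,1],[0,0,0,0,10,0,1],[0,0,0,0,10,0,1],[0,0,0,0,10,0,1],[0,0,0,0,10,0,1]]' >/dev/null;python3 -m inch '[[0,0,0,0,10,0,1],[0,0,0,0,10,0,1],[0,0,0,0,10,0,1],[0,0,0,0,10,0,1],[0,0,0,0,10,0,1],[0,0,0,0,10,0,1],[0,0,0,0,0,0,1],[0,0,0,0,0,0,1]]'; python3 st.py 478 167 270
python3 - <<'E'
from m import *
im=grab('wrist');cv2.imwrite('pics/w1.png',im['color'])
c,st=red(im,(0,0,640,480));print(c,st,at_z(im,*c,96),depth_pt(im,*c))
import pickle;pickle.dump(im,open('w1.pkl','wb'))
E
```

```text
t: 3.28
position: [477.1, 159.4, 272.3]
ee_rot: [0.518, -0.488, 0.484, -0.509]
contact_force: [0.2, 0.3, -0.1]
width: 85.5
t 3.27 p [477.1 159.4 272.3] j [ 0.222 -0.107  1.785 -0.003  1.477  1.737] F [ 0.2  0.3 -0.1] T [-0.03 -0.01 -0.02] w 85.5
x [ 0.056 -0.998  0.005] y [-0.012 -0.006 -1.   ] z [ 0.998  0.056 -0.013] yaw -86.8
tiltfix deg [0.72 0.   0.28]
shift tool cm [-0.76  0.23  0.14]
[305.73822976 229.53446328] [ 276  200   61   59 2655] [480.13152999 166.64814815  96.        ] [480.17240497 166.64659899  96.14846939]
```

View pics/w1.png

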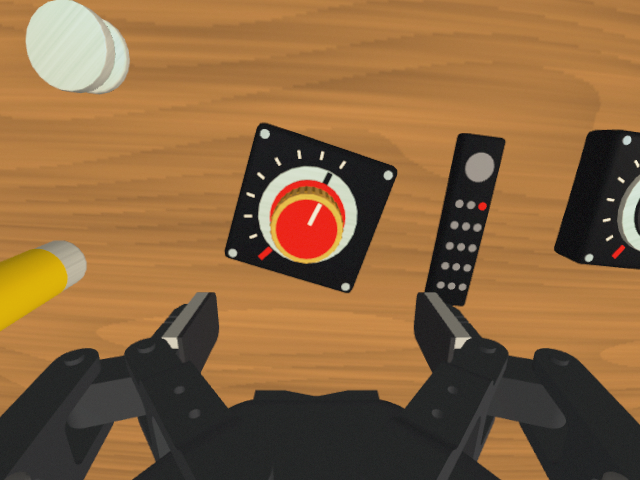

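In the wrist view the red top is at (306,230), which puts the axis at (480,166.6), top 96 mm. This agrees with the top camera to 1 mm; the side camera is about 4 mm off. Jaws are clear of the remote and can, so I'll align and descend.

```bash
python3 -m inch '[[-0.75,0.2,0.25,0.7,0,0.3,1],[0,2,0,0,0,0,1],[0,2.5,0,0,0,0,1],[0,2,0,0,0,0,1],[0,1.5,0,0,0,0,1],[0,0,0,0,0,0,1]]'; python3 st.py 479.5 167 132
```

```text
t: 4.08
position: [480.0, 169.6, 188.1]
ee_rot: [-0.514, 0.483, -0.484, 0.518]
contact_force: [-1.0, -0.1, 0.1]
width: 85.5
t 4.08 p [480.  169.6 188.1] j [ 0.238 -0.032  1.873  0.002  1.297  1.744] F [-1.  -0.1  0.1] T [-0.   -0.03  0.  ] w 85.5
x [ 0.064 -0.998 -0.003] y [ 0.004  0.003 -1.   ] z [0.998 0.064 0.004] yaw -86.3
tiltfix deg [-0.24  0.   -0.15]
shift tool cm [ 0.27  5.61 -0.09]
```

```bash
python3 -m inch '[[0.25,1.5,-0.05,-0.2,0,-0.1,1],[0,1.5,0,0,0,0,1],[0,1.3,0,0,0,0,1],[0,1,0,0,0,0,1],[0,0,0,0,0,0,1]]'; python3 st.py 479.5 167 132
python3 - <<'E'
from h import *
im=grab('side');cv2.imwrite('pics/s2.png',cv2.resize(im['color'][150:270,190:340],None,fx=5,fy=5,interpolation=2))
E
```

```text
t: 4.7
position: [480.6, 167.2, 132.6]
ee_rot: [-0.515, 0.483, -0.484, 0.517]
contact_force: [0.4, 0.8, 0.4]
width: 85.2
t 4.7 p [480.6 167.2 132.6] j [2.340e-01 3.900e-02 1.912e+00 1.000e-03 1.189e+00 1.739e+00] F [0.4 0.8 0.4] T [-0.06 -0.01  0.03] w 85.2
x [ 0.065 -0.998 -0.001] y [ 0.002  0.001 -1.   ] z [0.998 0.065 0.002] yaw -86.3
tiltfix deg [-0.14  0.   -0.06]
shift tool cm [ 0.01  0.06 -0.11]
```

View pics/s2.png

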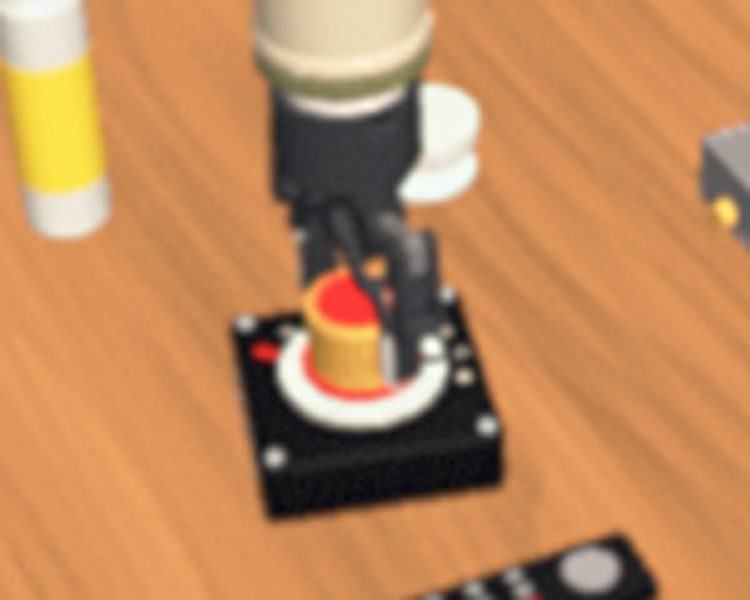

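The near finger stands beside the grip at about (395,370), above the dial. The grip sits between the jaws. Closing now.

```bash
python3 -m inch '[[0,0,0,0,0,0,0.7],[0,0,0,0,0,0,0.6],[0,0,0,0,0,0,0.5],[0,0,0,0,0,0,0],[0,0,0,0,0,0,0],[0,0,0,0,0,0,0]]'; python3 st.py 479.5 167 132
```

```text
t: 5.5
position: [481.7, 167.4, 134.5]
ee_rot: [-0.514, 0.483, -0.484, 0.518]
contact_force: [1.0, -0.6, -2.2]
width: 54.7
t 5.5 p [481.7 167.4 134.5] j [2.340e-01 3.600e-02 1.910e+00 1.000e-03 1.190e+00 1.739e+00] F [ 1.  -0.6 -2.2] T [-0.01 -0.02 -0.  ] w 54.7
x [ 0.065 -0.998 -0.001] y [ 0.005  0.002 -1.   ] z [0.998 0.065 0.005] yaw -86.3
tiltfix deg [-0.31  0.   -0.08]
shift tool cm [ 0.03  0.25 -0.22]
```

```bash
python3 -m inch '[[0,0.2,0,0,0,0,0]]'; python3 -m inch '[[0,0.3,0,0,0,0,0]]';python3 -m inch '[[0,0.3,0,0,0,0,0]]'; python3 st.py 479.5 167 132
```

```text
t: 5.62
position: [482.0, 167.5, 134.1]
ee_rot: [-0.514, 0.482, -0.485, 0.518]
contact_force: [-11.9, -3.1, 25.6]
width: 54.7
t: 5.75
position: [482.3, 167.6, 134.0]
ee_rot: [-0.514, 0.482, -0.485, 0.518]
contact_force: [-20.2, -5.1, 36.6]
width: 54.5
t: 5.88
position: [482.4, 167.6, 134.1]
ee_rot: [-0.515, 0.483, -0.484, 0.517]
contact_force: [-19.3, -5.7, 33.3]
width: 54.7
t 5.88 p [482.4 167.6 134.1] j [0.234 0.04  1.908 0.    1.19  1.74 ] F [-19.3  -5.7  33.3] T [-0.86  3.16 -0.13] w 54.7
x [ 0.065 -0.998 -0.001] y [ 0.005  0.001 -1.   ] z [0.998 0.065 0.005] yaw -86.3
tiltfix deg [-0.27  0.   -0.05]
shift tool cm [ 0.04  0.2  -0.29]
```

```bash
python3 -m inch '[[0,0.2,-0.15,0,0,0,0]]'; python3 st.py; python3 -m inch '[[0,0.2,-0.3,0,0,0,0]]';python3 st.py 479.5 167 132
```

```text
t: 6.0
position: [481.7, 167.5, 134.4]
ee_rot: [-0.514, 0.482, -0.485, 0.518]
contact_force: [-1.2, -2.6, 8.0]
width: 54.5
t 6.0 p [481.7 167.5 134.4] j [ 0.234  0.036  1.91  -0.     1.188  1.74 ] F [-1.2 -2.6  8. ] T [-0.41  0.26 -0.05] w 54.5
x [ 0.065 -0.998 -0.001] y [ 0.007  0.001 -1.   ] z [0.998 0.065 0.007] yaw -86.3
tiltfix deg [-0.38  0.   -0.04]
t: 6.12
position: [480.8, 167.5, 134.6]
ee_rot: [-0.513, 0.481, -0.486, 0.519]
contact_force: [5.8, -0.3, 5.2]
width: 54.7
t 6.12 p [480.8 167.5 134.6] j [ 2.350e-01  2.900e-02  1.917e+00 -1.000e-03  1.183e+00  1.741e+00] F [ 5.8 -0.3  5.2] T [-0.1  -0.89  0.01] w 54.7
x [ 0.065 -0.998 -0.001] y [ 0.012  0.002 -1.   ] z [0.998 0.065 0.012] yaw -86.3
tiltfix deg [-0.68  0.   -0.05]
shift tool cm [ 0.04  0.26 -0.13]
```

```bash
for i in 1 2 3; do python3 -m inch '[[0,0.25,-0.05,-0.7,0,0,0]]'>/dev/null; python3 st.py|head -1; done; python3 st.py | tail -2
```

```text
t 6.25 p [481.8 167.6 134.3] j [2.340e-01 3.900e-02 1.908e+00 1.000e-03 1.191e+00 1.739e+00] F [-5.7 -1.8 14.8] T [-0.41  0.86  0.  ] w 54.7
t 6.38 p [482.5 167.6 134.2] j [0.233 0.048 1.898 0.002 1.201 1.737] F [-7.9 -2.3 18.7] T [-0.56  1.04 -0.01] w 54.5
t 6.5 p [483.2 167.7 134.2] j [0.232 0.057 1.889 0.004 1.211 1.736] F [-5.6 -3.1 17.4] T [-0.54  0.8  -0.03] w 54.5
x [ 0.065 -0.998 -0.001] y [-0.016 -0.    -1.   ] z [ 0.998  0.065 -0.016] yaw -86.3
tiltfix deg [ 0.93  0.   -0.06]
```

```bash
python3 -m inch '[[0,0.25,-0.1,0.9,0,0,0]]'>/dev/null; python3 st.py; python3 -m inch '[[0,0.3,-0.1,0,0,0,0]]'>/dev/null; python3 st.py; python3 -m inch '[[0,0.4,-0.2,0,0,0,0]]'>/dev/null; python3 st.py; python3 -m inch '[[0,0.2,0,0,0,0,0]]'>/dev/null; python3 st.py
```

```text
t 6.62 p [482.5 167.6 134.1] j [2.330e-01 4.400e-02 1.903e+00 1.000e-03 1.196e+00 1.739e+00] F [-16.4  -4.3  27.8] T [-0.75  2.7   0.02] w 54.6
x [ 0.065 -0.998 -0.001] y [-0.001  0.001 -1.   ] z [ 0.998  0.065 -0.001] yaw -86.3
tiltfix deg [ 0.06  0.   -0.05]
t 6.75 p [482.2 167.6 134.1] j [2.340e-01 4.200e-02 1.905e+00 1.000e-03 1.194e+00 1.739e+00] F [-11.7  -5.1  27.7] T [-0.77  1.89 -0.07] w 54.7
x [ 0.065 -0.998 -0.001] y [ 0.     0.001 -1.   ] z [0.998 0.065 0.   ] yaw -86.3
tiltfix deg [-0.03  0.   -0.04]
t 6.88 p [481.9 167.7 134. ] j [ 0.234  0.039  1.908 -0.     1.19   1.74 ] F [-9.7 -5.8 32.4] T [-0.92  1.72 -0.11] w 55.2
x [ 0.065 -0.998 -0.001] y [ 0.004  0.001 -1.   ] z [0.998 0.065 0.004] yaw -86.2
tiltfix deg [-0.24  0.   -0.04]
t 7.0 p [482.2 167.7 134.3] j [ 0.234  0.039  1.908 -0.     1.19   1.74 ] F [-7.9 -1.6 12.2] T [-0.31  1.47  0.  ] w 54.9
x [ 0.066 -0.998 -0.001] y [ 0.005  0.001 -1.   ] z [0.998 0.066 0.005] yaw -86.2
tiltfix deg [-0.27  0.   -0.03]
```

```bash
python3 -m inch '[[0.03,0.35,-0.2,0,0,0,0]]'>/dev/null; python3 st.py|head -1; for i in 1 2 3; do python3 -m inch '[[0.03,0.37,-0.2,0,-5,0,0]]'>/dev/null; python3 st.py;done
```

```text
t 7.12 p [482.  167.7 134.1] j [ 0.234  0.036  1.911 -0.     1.186  1.74 ] F [-6.3 -2.4 24.6] T [-0.32  1.   -0.  ] w 54.8
t 7.25 p [481.8 167.7 134.1] j [ 0.235  0.032  1.915 -0.     1.181  1.651] F [-9.7 -2.  27.9] T [-0.34  1.75 -0.25] w 54.6
x [ 0.154 -0.988 -0.001] y [ 0.013  0.003 -1.   ] z [0.988 0.154 0.013] yaw -81.2
tiltfix deg [-0.74  0.   -0.04]
t 7.38 p [481.5 167.7 134.1] j [0.235 0.028 1.919 0.    1.178 1.561] F [-9.7 -0.3 27.1] T [-0.17  1.89 -0.33] w 54.7
x [ 0.242 -0.97   0.   ] y [ 0.016  0.004 -1.   ] z [0.97  0.242 0.017] yaw -76.0
tiltfix deg [-0.96  0.    0.  ]
t 7.5 p [481.3 167.7 134.1] j [2.340e-01 2.500e-02 1.923e+00 1.000e-03 1.174e+00 1.471e+00] F [-10.1   0.4  25.9] T [ 0.08  2.02 -0.25] w 54.5
x [ 0.328 -0.945  0.001] y [ 0.02   0.006 -1.   ] z [0.945 0.328 0.02 ] yaw -70.9
tiltfix deg [-1.17  0.    0.06]
```

```bash
cat > prop.py <<'E'
from h import *
import sys
# propose rows: world push (cm) a toward -x, down d; tilt fix spread over n rows, pivoting on grip 5.6 cm ahead
s=sensors.sense();M=R.from_quat(s['ee_rot']).as_matrix();turn,n=float(sys.argv[1]),int(sys.argv[2]);ax,ay,d=map(float,sys.argv[3:6])
print('t',round(float(s['t']),2),'p',s['position'].round(1),'F',s['contact_force'].round(1),'T',s['torque'].round(2),'yaw',np.degrees(np.arctan2(M[1,0],M[0,0])).round(1),'j6',s['joint_pos'][5].round(2),'w',round(float(s['width']),1))
c=np.cross(M[:,1],[0,0,-1]);print('tilt world deg',np.degrees(c).round(2))
comp=-np.cross(c/n,[0,0,-5.6])
for i in range(n):
    Mi=R.from_rotvec([0,0,np.radians(turn*(i+.5))]).as_matrix()@M
    sh=Mi.T@(np.array([ax,ay,-d])+comp);sh[1]=d;r=np.degrees(Mi.T@c)/n
    print(sh.round(2),r.round(1))
E
python3 prop.py 6 4 -0.2 0 0.37
python3 - <<'E'
from h import *
im=grab('top');cv2.imwrite('pics/t3.png',cv2.resize(im['color'][235:320,195:325],None,fx=6,fy=6,interpolation=2))
E
```

```text
t 7.5 p [481.3 167.7 134.1] F [-10.1   0.4  25.9] T [ 0.08  2.02 -0.25] yaw -70.9 j6 1.47 w 54.5
tilt world deg [-0.33  1.12  0.  ]
[-0.07  0.37 -0.16] [-0.3  0.   0. ]
[-0.09  0.37 -0.16] [-0.3  0.   0.1]
[-0.1   0.37 -0.15] [-0.3  0.   0.1]
[-0.12  0.37 -0.13] [-0.3  0.   0.1]
```

View pics/t3.png

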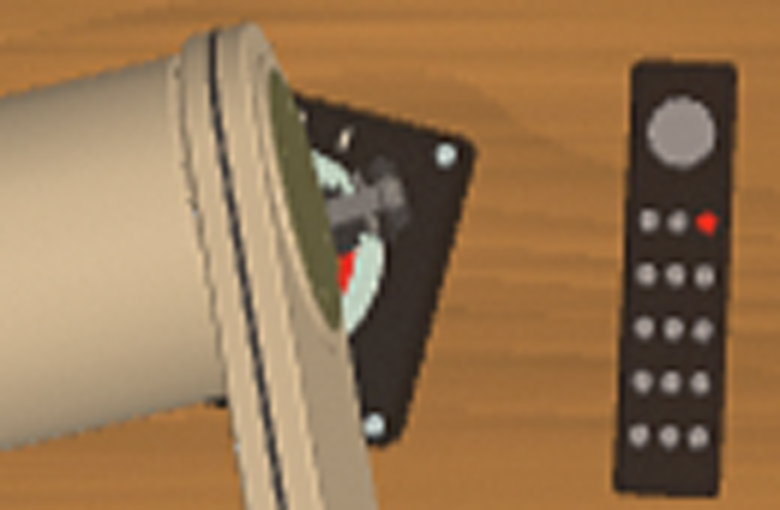

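The box's corner screws are at (447,154) and (375,426), against (449,155) and (377,426) before, so it hasn't slid or spun. Continuing.

```bash
python3 -m inch '[[-0.07,0.37,-0.16,-0.3,-6,0,0],[-0.09,0.37,-0.16,-0.3,-6,0.1,0]]' >/dev/null; python3 prop.py 6 2 -0.25 0 0.37|head -2;  python3 -m inch '[[-0.1,0.37,-0.16,-0.3,-6,0.1,0],[-0.12,0.37,-0.15,-0.3,-6,0.1,0]]'>/dev/null;  python3 prop.py 6 6 -0.2 0 0.37
```

```text
t 7.8 p [481.3 168.3 134.1] F [-9.2 -6.  25.6] T [-0.9   1.7  -0.32] yaw -58.3 j6 1.25 w 54.8
tilt world deg [-0.19  0.97  0.  ]
t 8.05 p [481.2 168.7 134.1] F [-7.9 -3.8 26.1] T [-0.48  1.67 -0.31] yaw -45.9 j6 1.04 w 54.7
tilt world deg [-0.04  0.81  0.  ]
[-0.14  0.37 -0.13] [-0.1  0.   0.1]
[-0.15  0.37 -0.12] [-0.1  0.   0.1]
[-0.16  0.37 -0.1 ] [-0.1  0.   0.1]
[-0.17  0.37 -0.08] [-0.1  0.   0.1]
[-0.18  0.37 -0.06] [-0.   0.   0.1]
[-0.19  0.37 -0.05] [-0.   0.   0.1]
```

```bash
python3 -m inch '[[-0.13,0.37,-0.14,-0.1,-6,0.1,0],[-0.14,0.37,-0.13,-0.1,-6,0.1,0],[-0.16,0.37,-0.12,-0.1,-6,0.1,0]]' >/dev/null; python3 prop.py 6 2 -0.25 0 0.37|head -2;  python3 -m inch '[[-0.17,0.37,-0.09,-0.1,-6,0.1,0],[-0.18,0.37,-0.07,0,-6,0.1,0],[-0.19,0.37,-0.06,0,-6,0.1,0]]'>/dev/null;  python3 prop.py 6 6 -0.2 0 0.37
```

```text
t 8.43 p [480.5 169.  134.1] F [-8.6 -4.4 27.2] T [-0.54  2.04 -0.32] yaw -27.4 j6 0.72 w 54.8
tilt world deg [-0.06  0.97  0.  ]
t 8.8 p [479.7 169.  134.1] F [-8.5 -5.5 27.1] T [-0.76  2.31 -0.36] yaw -8.9 j6 0.4 w 55.1
tilt world deg [-0.1  1.2  0. ]
[-0.19  0.37 -0.02] [-0.   0.   0.2]
[-0.19  0.37  0.  ] [-0.   0.   0.2]
[-0.19  0.37  0.02] [0.  0.  0.2]
[-0.18  0.37  0.04] [0.  0.  0.2]
[-0.18  0.37  0.06] [0.  0.  0.2]
[-0.17  0.37  0.07] [0.1 0.  0.2]
```

```bash
python3 -m inch '[[-0.17,0.37,-0.04,0,-6,0.4,0],[-0.17,0.37,-0.02,0,-6,0.4,0],[-0.17,0.37,0,0,-6,0.4,0]]' >/dev/null; python3 prop.py 6 2 -0.25 0 0.37|head -2;  python3 -m inch '[[-0.18,0.37,0.02,0,-6,0.3,0],[-0.18,0.37,0.03,0,-6,0.3,0],[-0.17,0.37,0.04,0.1,-6,0.3,0]]'>/dev/null;  python3 prop.py 6 6 -0.2 0 0.37
```

```text
t 9.18 p [480.1 168.8 134.1] F [-9.3 -4.8 26. ] T [-0.76  1.9  -0.35] yaw 9.7 j6 0.07 w 55.0
tilt world deg [-0.14  0.62  0.  ]
t 9.55 p [480.1 168.7 134.1] F [-9.  -3.9 26.3] T [-0.74  1.83 -0.26] yaw 28.2 j6 -0.25 w 54.6
tilt world deg [-0.02  0.35  0.  ]
[-0.17  0.37  0.1 ] [0.  0.  0.1]
[-0.16  0.37  0.12] [0. 0. 0.]
[-0.14  0.37  0.13] [0. 0. 0.]
[-0.13  0.37  0.15] [0. 0. 0.]
[-0.11  0.37  0.16] [0. 0. 0.]
[-0.1   0.37  0.17] [0. 0. 0.]
```

```bash
python3 -m inch '[[-0.18,0.37,0.09,0.1,-6,0.2,0],[-0.17,0.37,0.11,0.1,-6,0.2,0],[-0.15,0.37,0.12,0.1,-6,0.1,0]]' >/dev/null; python3 prop.py 6 2 -0.25 0 0.37|head -2;  python3 -m inch '[[-0.14,0.37,0.14,0.1,-6,0.1,0],[-0.12,0.37,0.15,0.1,-6,0.1,0],[-0.11,0.37,0.16,0.1,-6,0.1,0]]'>/dev/null;  python3 prop.py 5 6 -0.2 0 0.37
```

```text
t 9.93 p [479.8 168.5 134.1] F [-9.5 -5.1 26.6] T [-1.03  1.87 -0.28] yaw 46.8 j6 -0.58 w 54.7
tilt world deg [0.03 0.43 0.  ]
t 10.3 p [479.4 168.2 134.1] F [-8.6 -4.  26.9] T [-0.85  1.8  -0.31] yaw 65.3 j6 -0.9 w 54.5
tilt world deg [0.1  0.65 0.  ]
[-0.07  0.37  0.18] [0.1 0.  0. ]
[-0.06  0.37  0.18] [0.1 0.  0. ]
[-0.04  0.37  0.19] [0.1 0.  0. ]
[-0.03  0.37  0.19] [ 0.1  0.  -0. ]
[-0.01  0.37  0.19] [ 0.1  0.  -0. ]
[0.01 0.37 0.19] [ 0.1  0.  -0. ]
```

```bash
python3 -m inch '[[-0.08,0.42,0.19,0.2,-5,0,0]]' >/dev/null; python3 prop.py 6 2 -0.25 0 0.37|head -1; python3 -m inch '[[-0.07,0.42,0.2,0.2,-5,0,0]]' >/dev/null; python3 prop.py 6 2 -0.25 0 0.37|head -1; python3 -m inch '[[-0.05,0.42,0.2,0.2,-5,0,0]]'>/dev/null;  python3 prop.py 5 6 -0.22 0 0.42
```

```text
t 10.43 p [479.3 168.1 134. ] F [-10.3  -7.9  32.9] T [-1.51  2.05 -0.31] yaw 70.5 j6 -0.99 w 54.6
t 10.55 p [479.3 167.9 134. ] F [-10.1  -5.8  31. ] T [-1.35  2.04 -0.47] yaw 75.6 j6 -1.08 w 54.7
t 10.68 p [479.2 167.8 134. ] F [-10.4  -6.3  32. ] T [-1.31  2.03 -0.42] yaw 80.8 j6 -1.17 w 54.6
tilt world deg [-0.02  0.78  0.  ]
[-0.02  0.42  0.21] [0.1 0.  0. ]
[-0.01  0.42  0.21] [0.1 0.  0. ]
[0.01 0.42 0.21] [ 0.1  0.  -0. ]
[0.03 0.42 0.21] [ 0.1  0.  -0. ]
[0.05 0.42 0.21] [ 0.1  0.  -0. ]
[0.06 0.42 0.2 ] [ 0.1  0.  -0. ]
```

Torque rose from about 0.31 to 0.45 at yaw ≈ 74°, 160° from the start, as predicted: the dial is at its stop and the clutch is slipping. I'll turn to about yaw 121°.

```bash
python3 -m inch '[[-0.02,0.42,0.22,0.2,-5,0,0],[-0.01,0.42,0.22,0.2,-5,0,0],[0.01,0.42,0.22,0.2,-5,0,0],[0.03,0.42,0.22,0.2,-5,0,0]]' >/dev/null; python3 prop.py 6 2 -0.25 0 0.37|head -2; python3 -m inch '[[0.06,0.42,0.22,0.2,-5,0,0],[0.08,0.42,0.21,0.2,-5,-0.1,0],[0.1,0.42,0.2,0.2,-5,-0.1,0],[0.11,0.42,0.19,0.2,-5,-0.1,0]]'>/dev/null;  python3 prop.py 5 1 -0.22 0 0.42
```

```text
t 11.18 p [479.  167.5 134. ] F [-9.7 -5.5 30. ] T [-1.1   1.85 -0.45] yaw 101.3 j6 -1.53 w 54.5
tilt world deg [0.03 0.99 0.  ]
t 11.68 p [478.9 167.3 134. ] F [-9.  -7.4 29.7] T [-1.05  1.99 -0.33] yaw 121.9 j6 -1.89 w 54.5
tilt world deg [0.09 1.15 0.  ]
[0.06 0.42 0.1 ] [ 0.9  0.  -0.7]
```

```bash
python3 -m inch '[[0,0.1,0,0,0,0,0],[0,0,0,0,0,0,0]]' >/dev/null; python3 st.py|head -1; python3 -m inch '[[0,0,0,0,0,0,1],[0,0,0,0,0,0,1],[0,0,0,0,0,0,1]]' >/dev/null; python3 st.py; python3 -m inch '[[0,-1,0,0,0,0,1],[0,-2,0,0,0,0,1],[0,-3,0,0,0,0,1],[0,-5,0,0,0,0,1],[0,-5,0,0,0,0,1],[0,0,0,0,0,0,1]]' ; python3 st.py 440 300 300
python3 - <<'E'
from h import *
im=grab('wrist');cv2.imwrite('pics/w4.png',im['color'])
E
```

```text
t 11.93 p [479.2 167.3 134.8] j [ 0.238  0.019  1.927 -0.007  1.176 -1.887] F [-1.7 -0.1 -0.8] T [-0.04  0.58 -0.04] w 54.5
t 12.3 p [479.4 167.4 134.3] j [ 0.239  0.02   1.927 -0.007  1.174 -1.887] F [-0.1 -0.3 -0.9] T [-0.    0.04  0.02] w 85.7
x [-0.529  0.849 -0.012] y [ 0.021 -0.001 -1.   ] z [-0.848 -0.529 -0.017] yaw 121.9
tiltfix deg [ 0.98  0.   -0.7 ]
t: 13.05
position: [475.7, 167.6, 302.0]
ee_rot: [0.35, 0.622, -0.615, -0.336]
contact_force: [0.6, -0.1, -0.0]
width: 85.3
t 13.05 p [475.7 167.6 302. ] j [ 0.241 -0.146  1.767 -0.006  1.5   -1.887] F [ 0.6 -0.1 -0. ] T [-0.01 -0.01 -0.05] w 85.3
x [-0.529  0.849 -0.013] y [ 0.022 -0.001 -1.   ] z [-0.849 -0.529 -0.018] yaw 121.9
tiltfix deg [ 1.03  0.   -0.72]
shift tool cm [13.12  0.11 -3.97]
```

View pics/w4.png

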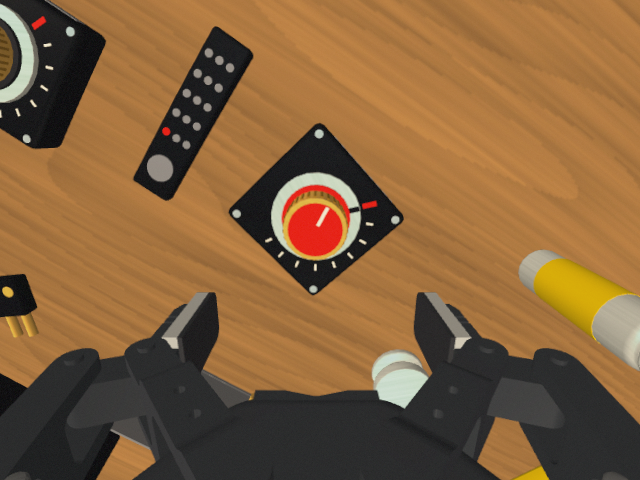

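The index (353,210) points at the red mark (370,205), and the white line at (323,217) is about 45° further round. Next I'll check the box drift from its corner screws.

```bash
python3 - <<'E'
from h import *
import pickle
a=pickle.load(open('w1.pkl','rb'));b=grab('wrist')
A=np.array([at_z(a,*p,46)[:2] for p in [(264,134),(389,175),(346,287),(232,253)]])
B=np.array([at_z(b,*p,46)[:2] for p in [(319,133),(396,220),(313,289),(237,214)]])
B=B[[np.argmin(np.linalg.norm(B-q,axis=1)) for q in A]]
print(A.round(1),B.round(1),(B-A).round(1),(B-A).mean(0))
i=at_z(b,353,210,53)[:2]-B.mean(0);m=at_z(b,370,205,46)[:2]-B.mean(0)
l=at_z(b,323+3,209,96)[:2]-at_z(b,316,226,96)[:2]
f=lambda v:np.degrees(np.arctan2(v[1],v[0]));print('index',f(i),'mark',f(m),'line',f(l))
E
```

```text
[[548.3 206.5]
 [519.9  96.7]
 [411.  125.6]
 [439.9 235. ]] [[548.  206.5]
 [519.   99.9]
 [411.  128.1]
 [440.5 236.6]] [[-0.3 -0. ]
 [-0.9  3.2]
 [ 0.   2.5]
 [ 0.7  1.5]] [-0.10041163  1.80643951]
index 134.99752216280416 mark 134.541355387359 line -177.6594563408418
```

```bash
python3 -c "
from rig import order
print(order.finish_job())"
```

```text
the job is handed in; nothing more can be done
None
```

The red-banded controller is turned all the way down to its stop, its clutch has slipped about an eighth of a turn, and the job is handed in. The hand-in reports no verdict.

I gripped the gold knob from above and turned it 208° anticlockwise in one grip, pressing down with about 25–33 N. The stop came after about 160°, as predicted from the first picture, and the torque rose there from 0.3 to about 0.45 N m. I then let go and backed the arm off, about 13 s into the 70 s allowed.

**Last checks (wrist camera, after letting go):**
- **Dial:** the index is at 135.0° and the red mark at 134.5°, so the dial is at its stop.
- **Clutch:** the white line is about 47° (0.82 rad) past the index, inside the 0.35–1.75 rad allowed.
- **Controller:** the box moved about 2 mm on average and about 3 mm at worst. That is measured from the corner screws, and calibration error is about 2 mm. It did not spin noticeably.
- **Gripper:** it read no contact force and stood clear above the unit.

**What disagreed or was not measured:**
- The side camera put the knob's axis about 4 mm away from where the other two cameras did, so I went with those two.
- Pressing down also pushed sideways, by up to 20 N in the first press tests and about 10 N while turning. I could trim this but not remove it.
- The tool leaned by up to about 1.2° during the turn.
- I did not measure the other objects again. The spare, remote and can looked undisturbed in the last picture; the mug and screwdriver were not in it, and the arm stayed well away from them.

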